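# Stand the grease nozzles in the slim jam jars to drain

## Robot

A 6-joint arm with a two-finger parallel gripper is mounted at the origin on the work surface. World frame = base frame: x ahead of the robot, y to its left, z up, the work surface at z = 0. Lengths are in m, angles in rad, forces in N, time in s.
With the tool pointing down it reaches from about 0.3 to 0.775 m from the base axis. Payload 14.6 kg.
Tool frame: the origin (TCP) lies between the finger pads; the fingertips stand 19 mm ahead of it and the grasp point (between the pads) is the TCP; z points along the fingers, y is the direction in which the jaws open and shut (so a half turn about z gives the same grasp; the last joint's range is limited). The gripper opens to 94 mm and grips with 3 to 60 N. Pads are 16 mm wide; open, the fingers measure 119 mm over their backs; the gripper's body (75 mm by 177 mm) begins 78 mm behind the grasp point.
Start: joints at [1.127, 0.3, 1.521, -0, 1.321, -0.067], TCP at [0.202, 0.511, 0.224] pointing down, gripper open.
Joint ranges: [-3.03, 3.03], [-0.79, 2.21], [0.23, 2.52], [-1.04, 4.18], [0, 3.07], [-2.55, 2.55]. Speed limits (rad/s): [2.22, 2.22, 2.57, 3.14, 3.14, 3.14].

## Interface

Orientations are given as [roll, pitch, yaw] about the fixed x, y, z axes, in that order (R = Rz(yaw) Ry(pitch) Rx(roll)).
In Python, from station import telemetry, vision, ctrl gives the robot as it stands. The module is installed in compiled form; this text tells all that it offers.
- The arm moves only by the shell command python3 -m creep 'ROWS' [FORCE]. ROWS is JSON, a list of rows, each a list of 3 entries, a list of its own where there are three numbers: the shift along the tool's x, y, z in units of 50 mm (1.0 is 50 mm), then the turn about the tool's z in units of 8 degrees (1.0 is 8 degrees), then the opening, from 0 (shut) to 1 (fully open). In form: [[[tx, ty, tz], twist, gripper], ...]. A call has 1 to 12 rows; each row is the pose to reach, as a shift and turn from the pose commanded when the call began, along the tool's axes at that moment; what a row does not reach only later rows make up. A row lasts 1/10 s, in which the tool goes at most 50 mm and 8.59 degrees, less where a joint would pass 70% of its speed; a pose out of reach is approached as far as the arm can. A call with a gripper value outside its range is refused whole. The fingers move at their own pace and stop on an object; FORCE is the grip in N (left out, the last holds). Time passes only in rows, so rows that repeat a pose let the fingers close. It gives the time, the measured TCP pose, the force and the opening at its end, in the units of the state.
- telemetry.get_obs(): the state, without advancing time (a new reading comes with each control period).
- vision.camera(name): name is "scene" or "top"; returns a dict with "img" (400x640x3 uint8, red, green, blue), "depth" (400x640 float32, m along the optical axis (not along the pixel's ray), 0 where there is no reading), "vertical_fov" (degrees; the focal length in pixels is half the picture's height over the tangent of half this angle, whatever the lens; pixels are square), "cx", "cy" (the principal point, pixels), "extrinsics" (4x4, takes a point from camera to world coordinates). Camera axes: x right, y down, z forward; pixel columns grow to the right and rows downward; lengths in m; the calibration is good to about 2 mm. A picture is of the moment at which its call begins.
- ctrl.hand_in(): hands the job in, once; it reports no verdict.
The state is a dict: "time_s": time; "qpos": joint angles; "joint_vel": joint speeds; "tau": joint torques, N m; "ee_pos": TCP position; "eef_rot": TCP orientation; "force": force on the tool from outside, world axes, zero at the start; "moment": the same for the moment, N m; "grip_width": finger opening in m.
Only numpy, scipy, OpenCV 4.12 (cv2) and the standard library are available. Lean on these libraries where they do the work, as an engineer would, in place of code of your own. Each camera call takes 0.05 s, during which the arm holds its last target.

## Task

Turn the turntable by its upright steel knob until the knob lines up with the pointer on the near side of the base, bringing the two slim jam jars round to the front. Then take the two steel grease nozzles from the wooden rest and stand one in each slim jar to drain, plain end down on the bottom and coupler up, and let go. Leave the wooden-handled drift in the rest, keep the turntable at the pointer, and do not disturb the other things lying about.

Things in the scene. Friction and masses are not known exactly. Their poses are not given: they have to be found in the camera images.
- turntable (a joint): angle of the wooden turntable (disc of radius 140 mm, top 30 mm above the table) in rad; 0 when its knob stands at the pointer; it grows clockwise as seen from above and starts between 1.1 and 1.9, so the table must be turned anticlockwise from above. It turns freely without stops over this range, needs about 2 N at the knob, and stays where it is left.
- turntable_base: fixed dark steel base of the turntable; origin on the table top at the turning axis. A 20 mm wide dark steel pointer sticks out from it along its own -x axis (towards the robot, within 0.25 rad), ending 185 mm from the axis, no higher than 22 mm.
- knob (a point): middle of the steel knob, an upright round post 22 mm thick on the turntable, 124 mm from the turning axis, free from 38 to 104 mm above the table; this point is on its axis 80 mm above the table. Between the two slim jars, nearer the rim.
- slim1_mouth (a point): centre of the mouth of a slim open glass jam jar fixed on the turntable: 44 mm outside, 38 mm inside diameter, 100 mm high, its rim 130 mm above the table; 95 mm from the turning axis, 0.6 rad round from the knob clockwise seen from above. Three wide jars (72 mm across, rim 115 mm above the table) stand on the other half of the turntable.
- slim2_mouth (a point): centre of the mouth of a slim open glass jam jar fixed on the turntable: 44 mm outside, 38 mm inside diameter, 100 mm high, its rim 130 mm above the table; 95 mm from the turning axis, 0.6 rad round from the knob anticlockwise seen from above. Three wide jars (72 mm across, rim 115 mm above the table) stand on the other half of the turntable.
- slim1_floor (a point): centre of the inner floor of the same slim jar, 95 mm below the mouth and 35 mm above the table
- slim2_floor (a point): centre of the inner floor of the same slim jar, 95 mm below the mouth and 35 mm above the table
- rest: fixed wooden rest; origin on the table top under its centre. Its sloping board (250 mm along y) faces +x and carries three rods side by side, 80 mm apart along y, in grooves of 60 mm length; each rod stands on a ledge and leans back 0.61 rad (35 degrees) from vertical towards the rest's own -x (towards the robot, rest yaw within 0.3 rad). The board supports the lower 95 mm of a rod; the rest of it sticks out freely above.
- nozzle1_mid (a point): grease-gun nozzle, a straight steel tube 160 mm long: 18 mm thick plain tube with a flat foot for 115 mm, then a dark round coupler (24 mm thick, from 115 to 155 mm above the foot) and a 5 mm brass tip, 0.16 kg or so. It starts leaning in one of the three places of the wooden rest, coupler end up. This point is on its axis half-way, 80 mm from the foot; its z axis points along the nozzle to the coupler.
- nozzle2_mid (a point): grease-gun nozzle, a straight steel tube 160 mm long: 18 mm thick plain tube with a flat foot for 115 mm, then a dark round coupler (24 mm thick, from 115 to 155 mm above the foot) and a 5 mm brass tip, 0.16 kg or so. It starts leaning in one of the three places of the wooden rest, coupler end up. This point is on its axis half-way, 80 mm from the foot; its z axis points along the nozzle to the coupler.
- nozzle1_foot (a point): centre of the flat plain lower end of nozzle1
- nozzle2_foot (a point): centre of the flat plain lower end of nozzle2
- drift_mid (a point): wooden-handled steel drift, not to be moved: 175 mm long, 18 mm dark steel shaft below, a rounded light wood handle up to 32 mm thick on the upper 75 mm; leans in the third place of the rest. Point on its axis 80 mm from the foot, z axis towards the handle. The three rods may be in any order.
- nozzle1: first nozzle; origin at its foot, z axis to the coupler
- nozzle2: second nozzle; origin at its foot, z axis to the coupler
- tin: round chrome tin, 75 mm across and 60 mm high, bystander; origin under its centre
- trimmer_handle: black plastic hedge trimmer handle, 175 mm long, 45 mm wide and 40 mm high, lying, bystander; origin under it, x axis along it
- coupling_nut: steel hexagonal coupling nut 36 mm across corners, 60 mm high, standing, bystander; origin under its centre
- reflector: orange round reflector, 86 mm across and 12 mm high, lying, bystander; origin under its centre
- padlock: silver padlock lying flat, 60 x 50 x 26 mm with a shackle to its +x, bystander; origin under the centre of its body
There are look-alikes about, which are no part of the job. Leave any pink look-alike of the nozzle1 alone.

How it is judged:
On the way, in this order (a step that is already met when the one before it is completed fails the run):
1. the turntable is turned until its knob is at the pointer, and stands still (value of joint turntable between -0.17 and 0.17 rad and velocity of joint turntable between -0.05 and 0.05 rad/s), for 0.2 s.
2. one nozzle stands in a slim jar, released, the turntable still at the pointer (((horizontal distance between nozzle1_foot and slim1_floor below 0.018 m and z of nozzle1_foot in the frame of slim1_floor between -0.006 and 0.015 m and angle between nozzle1_mid's own z axis and vertical below 0.35 rad) or (horizontal distance between nozzle1_foot and slim2_floor below 0.018 m and z of nozzle1_foot in the frame of slim2_floor between -0.006 and 0.015 m and angle between nozzle1_mid's own z axis and vertical below 0.35 rad) or (horizontal distance between nozzle2_foot and slim1_floor below 0.018 m and z of nozzle2_foot in the frame of slim1_floor between -0.006 and 0.015 m and angle between nozzle2_mid's own z axis and vertical below 0.35 rad) or (horizontal distance between nozzle2_foot and slim2_floor below 0.018 m and z of nozzle2_foot in the frame of slim2_floor between -0.006 and 0.015 m and angle between nozzle2_mid's own z axis and vertical below 0.35 rad)) and value of joint turntable between -0.17 and 0.17 rad and contact force between the fingers and nozzle1 below 0.1 N and contact force between the fingers and nozzle2 below 0.1 N), for 0.2 s.
3. the other nozzle stands in the other slim jar, released ((((horizontal distance between nozzle1_foot and slim1_floor below 0.018 m and z of nozzle1_foot in the frame of slim1_floor between -0.006 and 0.015 m and angle between nozzle1_mid's own z axis and vertical below 0.35 rad) and (horizontal distance between nozzle2_foot and slim2_floor below 0.018 m and z of nozzle2_foot in the frame of slim2_floor between -0.006 and 0.015 m and angle between nozzle2_mid's own z axis and vertical below 0.35 rad)) or ((horizontal distance between nozzle1_foot and slim2_floor below 0.018 m and z of nozzle1_foot in the frame of slim2_floor between -0.006 and 0.015 m and angle between nozzle1_mid's own z axis and vertical below 0.35 rad) and (horizontal distance between nozzle2_foot and slim1_floor below 0.018 m and z of nozzle2_foot in the frame of slim1_floor between -0.006 and 0.015 m and angle between nozzle2_mid's own z axis and vertical below 0.35 rad))) and value of joint turntable between -0.17 and 0.17 rad and contact force between the fingers and nozzle1 below 0.1 N and contact force between the fingers and nozzle2 below 0.1 N), for 0.2 s.
At the end, for the whole second after the job is handed in: The knob is within 0.17 rad of the pointer and the turntable still; one nozzle is in each slim jar, its plain end within 15 mm of the inner floor and 18 mm of its centre, coupler up, leaning less than 0.35 rad, released and at rest; the drift is still in its place (within 25 mm) (all of step 3 and velocity of joint turntable between -0.05 and 0.05 rad/s and linear speed of each of nozzle1, nozzle2 below 0.03 m/s and distance of drift_mid from where it was at the start of the episode below 0.025 m); the robot touches nothing.
It fails at once if the drift is moved by more than 25 mm (distance of drift_mid from where it was at the start of the episode above 0.025 m).
It fails at once if the tin, trimmer handle, coupling nut, reflector or padlock is moved by more than 30 mm (distance of any of tin, trimmer_handle, coupling_nut, reflector, padlock from where it was at the start of the episode above 0.03 m).
It also fails if it takes over 72 s, if anything falls off the work surface, if the arm or the gripper's body presses on something with over 40 N, if the wrist force passes 120 N, or if a joint passes its speed limit or range.

## Working session

There is one attempt and no reset: what is moved stays moved. The work goes in short steps, Python scripts to look and compute and a shell command to move; the robot and the scene stay as the last step left them, time stands still between calls to the robot, and variables do not carry over. Pictures are saved under pics/ and viewed, and the job is handed in when it is done.

```bash
mkdir -p pics; ls; cat > h.py <<'E'
import numpy as np, cv2
from station import telemetry, vision, ctrl
def cam(n):
    d=vision.camera(n); d['f']=d['img'].shape[0]/2/np.tan(np.radians(d['vertical_fov'])/2); return d
def save(d,name): cv2.imwrite('pics/'+name,d['img'][:,:,::-1])
def P(d):
    h,w=d['depth'].shape; u,v=np.meshgrid(np.arange(w),np.arange(h)); z=d['depth']
    p=np.stack([(u-d['cx'])/d['f']*z,(v-d['cy'])/d['f']*z,z],-1)
    E=np.array(d['extrinsics']); return p@E[:3,:3].T+E[:3,3]
def ray(d,u,v,z):
    E=np.array(d['extrinsics']); r=E[:3,:3]@np.array([(u-d['cx'])/d['f'],(v-d['cy'])/d['f'],1]); o=E[:3,3]
    return o+r*(z-o[2])/r[2]
def proj(d,p):
    E=np.array(d['extrinsics']); c=E[:3,:3].T@(np.array(p)-E[:3,3]); return c[0]/c[2]*d['f']+d['cx'],c[1]/c[2]*d['f']+d['cy']
E
python3 - <<'E'
from h import *
for n in('scene','top'):
    d=cam(n); save(d,n+'0.png'); print(n,d['f'],d['cx'],d['cy'],np.round(d['extrinsics'],3).tolist())
o=telemetry.get_obs();print(o)
E
```

```text
pics
scene 457.69596264168837 317.60537318099676 192.7183017428932 [[0.773, 0.382, -0.507, 1.071], [0.635, -0.478, 0.607, -0.616], [-0.01, -0.791, -0.612, 0.83], [0.0, 0.0, 0.0, 1.0]]
top 369.1653808173787 319.1603613015428 195.475391050608 [[0.002, -0.997, 0.078, 0.416], [-1.0, -0.002, 0.002, 0.115], [-0.002, -0.078, -0.997, 1.117], [0.0, 0.0, 0.0, 1.0]]
{'time_s': 0.1, 'qpos': array([ 1.12739653e+00,  3.00403967e-01,  1.52152376e+00, -2.89902735e-06,
        1.32072765e+00, -6.65838177e-02]), 'joint_vel': array([ 1.18622845e-03, -2.41423332e-05, -3.56555291e-03,  1.60177819e-03,
       -2.23942252e-03, -2.94033171e-04]), 'tau': array([ 1.66052650e-03, -5.32642329e+01, -3.53283691e+01,  7.10249855e-02,
        2.34128174e-02, -6.32627894e-05]), 'ee_pos': array([0.20227716, 0.51121045, 0.2239474 ]), 'eef_rot': array([-3.14053209e+00, -6.79064840e-05,  2.76477735e+00]), 'force': array([ 0.48386882, -0.54753753,  0.47034628]), 'moment': array([-0.03375531,  0.02014618,  0.02959101]), 'grip_width': 0.09412818261801735}
```

View pics/scene0.png

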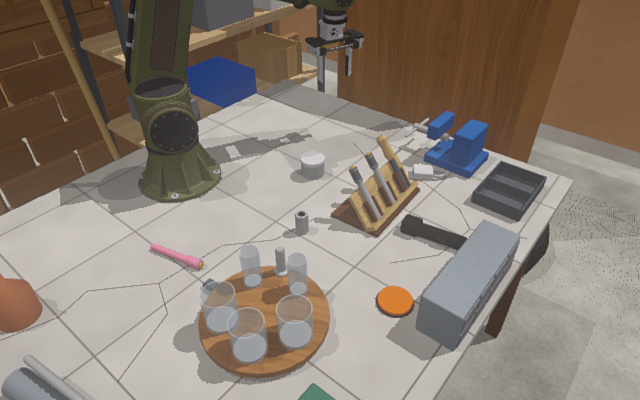

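View pics/top0.png

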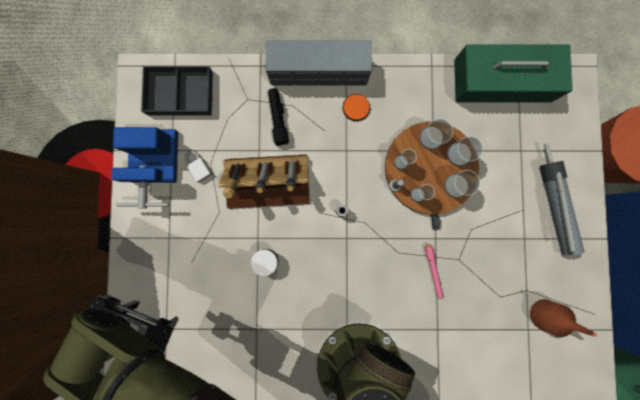

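```bash
python3 - <<'E'
from h import *
d=cam('scene'); t=cam('top')
a=cv2.resize(d['img'][120:380,190:430],None,fx=3,fy=2.3,interpolation=cv2.INTER_CUBIC)
a=cv2.resize(d['img'][125:235,320:430],None,fx=5,fy=5,interpolation=cv2.INTER_CUBIC)
cv2.imwrite('pics/c1.png',a[:,:,::-1])
b=cv2.resize(t['img'][110:240,375:495],None,fx=4.5,fy=4.5,interpolation=cv2.INTER_CUBIC)
cv2.imwrite('pics/c2.png',b[:,:,::-1])
b=cv2.resize(t['img'][140:215,205:325],None,fx=6,fy=6,interpolation=cv2.INTER_CUBIC)
cv2.imwrite('pics/c3.png',b[:,:,::-1])
b=cv2.resize(d['img'][230:380,190:340],None,fx=4,fy=4,interpolation=cv2.INTER_CUBIC)
cv2.imwrite('pics/c4.png',b[:,:,::-1])
np.savez('d0.npz',di=d['img'],dd=d['depth'],ti=t['img'],td=t['depth'])
E
```

```text
(no output)
```

View pics/c1.png

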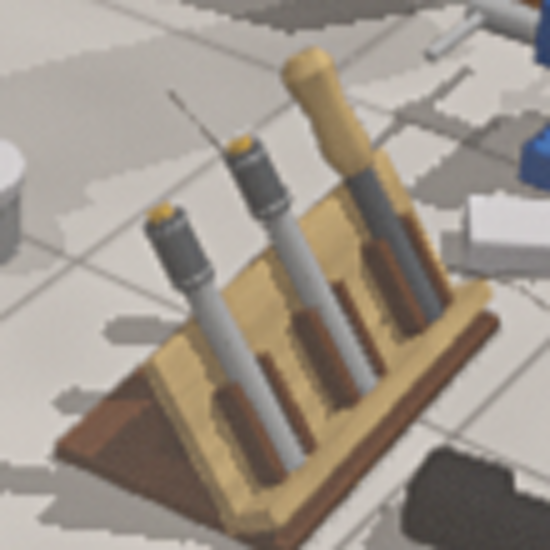

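View pics/c2.png

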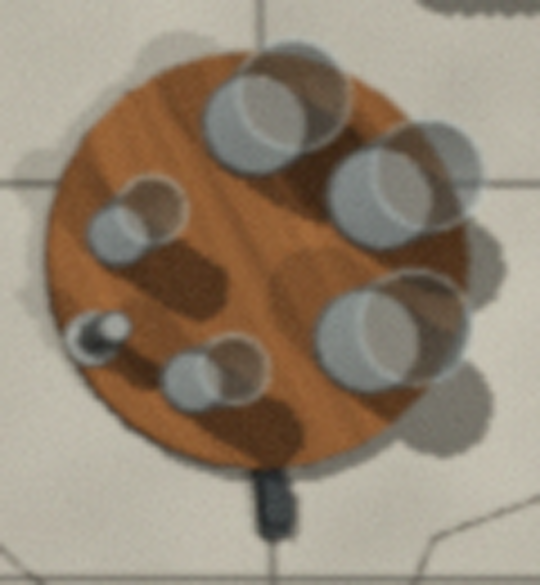

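View pics/c3.png

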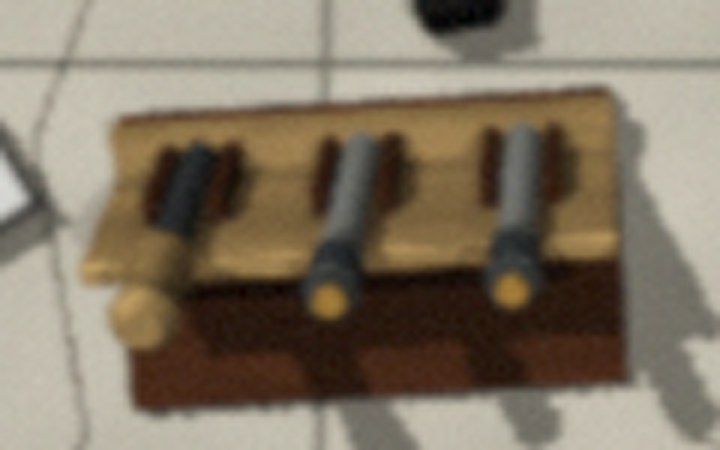

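View pics/c4.png

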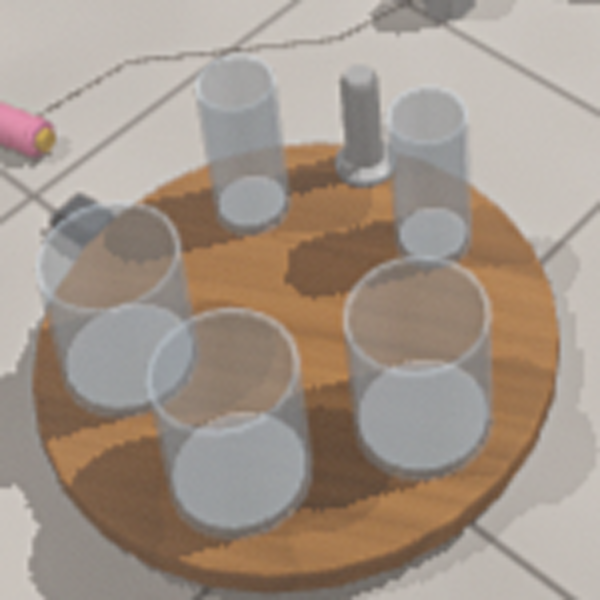

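```bash
cat > m1.py <<'E'
from h import *
t=cam('top'); d=cam('scene')
hsv=cv2.cvtColor(t['img'],cv2.COLOR_RGB2HSV)
# disc: points with z~.03 in top depth
p=P(t); z=p[...,2]
roi=np.zeros(z.shape,bool); roi[110:240,375:495]=1
m=(roi&(abs(z-.03)<.006)).astype(np.uint8)
c=max(cv2.findContours(m,cv2.RETR_EXTERNAL,cv2.CHAIN_APPROX_NONE)[0],key=cv2.contourArea)
(cu,cv_),r=cv2.minEnclosingCircle(c); (e0,e1),ax,_=cv2.fitEllipse(c)
print('disc',cu,cv_,r,ray(t,cu,cv_,.03),(e0,e1),ax,ray(t,e0,e1,.03), 'exp r px',.14*t['f']/1.087)
C=ray(t,e0,e1,.03)
# pointer: dark pixels near side
q=np.stack([ray(t,u,v,.018) for v in range(200,240) for u in range(400,470)]).reshape(40,70,3)
V=hsv[200:240,400:470,2]
rr=np.hypot(*(q[...,:2]-C[:2]).transpose(2,0,1))
k=(V<90)&(rr>.147)&(rr<.2); pc=q[k].mean(0); print('pointer',k.sum(),pc,'max r',rr[k].max())
dv=pc[:2]-C[:2]; print('pointer dir',np.arctan2(dv[1],dv[0]), 'rel -x', np.arctan2(-dv[1],-dv[0]))
# knob by depth
for n,cc in(('top',t),('scene',d)):
    p=P(cc); k=(abs(p[...,2]-.104)<.005)&(np.hypot(p[...,0]-C[0],p[...,1]-C[1])<.16)
    nn,l,s,ce=cv2.connectedComponentsWithStats(k.astype(np.uint8))
    for i in range(1,nn):
        if s[i,4]>3:
            w=np.median(p[l==i],0); print(n,'knob?',ce[i],s[i,4],w,np.hypot(*(w[:2]-C[:2])), ray(cc,*ce[i],.104))
E
python3 m1.py
```

```text
disc 431.8149719238281 167.55511474609375 47.21074676513672 [ 0.58520512 -0.21797389  0.03      ] (428.10833740234375, 169.39697265625) (85.1195297241211, 88.60843658447266) [ 0.57966153 -0.20685228  0.03      ] exp r px 47.546599185310974
pointer 79 [ 0.41921443 -0.22891334  0.018     ] max r 0.17791554273131
pointer dir -3.004952056425053 rel -x 0.13664059716474017
top knob? [446.45945946 125.91891892] 37 [ 0.69481795 -0.24396716  0.10432555] 0.12098973395980056 [ 0.69114064 -0.2387493   0.104     ]
top knob? [431.21428571 139.17857143] 28 [ 0.6511175  -0.19055641  0.10299419] 0.07329059655940429 [ 0.65344729 -0.19537848  0.104     ]
top knob? [476.97297297 144.45945946] 37 [ 0.64119478 -0.32609706  0.10462406] 0.13418516702435376 [ 0.63879003 -0.32230192  0.104     ]
top knob? [458.35  152.475] 40 [ 0.61359404 -0.26699386  0.10397156] 0.0690537787437029 [ 0.61610608 -0.26991045  0.104     ]
top knob? [412.18181818 155.72727273] 11 [ 0.60828591 -0.14291131  0.10370181] 0.07005571665722331 [ 0.6066981  -0.14157193  0.104     ]
top knob? [402.125 163.75 ] 8 [ 0.58360828 -0.1118012   
[... 1833 characters left out ...]

scene knob? [219.69491525 307.46610169] 118 [ 0.55754323 -0.30379363  0.10409542] 0.09943261348039918 [ 0.55293463 -0.30068611  0.104     ]
scene knob? [293.16037736 301.00943396] 106 [ 0.64924772 -0.19247859  0.10389987] 0.07105519744225816 [ 0.65460209 -0.19815989  0.104     ]
scene knob? [243.26271186 314.65254237] 118 [ 0.59690064 -0.27959268  0.10447731] 0.07475528649448422 [ 0.6015813  -0.28338909  0.104     ]
scene knob? [294.43220339 323.73728814] 118 [ 0.69728284 -0.24253917  0.10413279] 0.12291593664906043 [ 0.69242351 -0.23679921  0.104     ]
scene knob? [247.52892562 337.8677686 ] 121 [ 0.65137679 -0.31934644  0.10427181] 0.13340920158499764 [ 0.6458951  -0.31437291  0.104     ]
```

```bash
cat > go.py <<'E'
from h import *
import sys
from scipy.spatial.transform import Rotation as Ro
# usage: go.py x y z yaw -> tool-unit shift and twist
def units(x,y,z,yaw=None):
    o=telemetry.get_obs(); R=Ro.from_euler('xyz',o['eef_rot'])
    s=R.as_matrix().T@(np.array([x,y,z])-o['ee_pos'])/.05
    tw=0
    if yaw is not None:
        dy=(yaw-o['eef_rot'][2]+np.pi)%(2*np.pi)-np.pi; tw=-np.degrees(dy)/8
    return np.round(s,2),round(tw,2)
if __name__=='__main__':
    o=telemetry.get_obs(); print(o['time_s'],np.round(o['ee_pos'],4),np.round(o['eef_rot'],3),np.round(o['force'],1),o['grip_width'],np.round(o['qpos'],2))
    a=list(map(float,sys.argv[1:])); 
    if a: print(units(*a))
E
python3 go.py 0.532 -0.1087 0.224 2.022
```

```text
0.3 [0.2023 0.5114 0.2243] [-3.141 -0.     2.765] [ 0.3 -0.1  1. ] 0.09379134755552687 [ 1.13  0.3   1.52  0.    1.32 -0.07]
(array([-1.069e+01, -9.110e+00,  1.000e-02]), np.float64(5.32))
```

```bash
python3 -m creep '[[[-0.8,-0.7,-0.2],0.5,0.5],[[-1.6,-1.4,-0.2],1,0.5],[[-2.4,-2.1,-0.2],1.5,0.5],[[-3.2,-2.8,-0.2],2,0.5],[[-4,-3.5,-0.2],2.5,0.5],[[-4.8,-4.1,-0.2],3,0.5],[[-5.6,-4.8,-0.2],3.5,0.5],[[-6.4,-5.5,-0.2],4,0.5],[[-7.2,-6.1,-0.2],4.5,0.5],[[-8,-6.8,-0.2],5,0.5],[[-8.8,-7.5,-0.2],5.3,0.5],[[-9.6,-8.2,-0.2],5.3,0.5]]'; python3 go.py 0.532 -0.1087 0.224 2.022
```

```text
time_s: 1.5
ee_pos: [0.4836, -0.0199, 0.2346]
eef_rot: [3.141, 0.0, 2.023]
force: [1.0, 0.4, -0.2]
grip_width: 0.0469
1.5 [ 0.4836 -0.0199  0.2346] [3.141 0.    2.023] [ 1.   0.4 -0.2] 0.04688018588828972 [-0.12  0.14  1.69  0.    1.31 -0.57]
(array([-2.02,  0.09,  0.21]), np.float64(0.01))
```

```bash
cat > m2.py <<'E'
import sys
from h import *
t=cam('top'); d=cam('scene')
save(t,sys.argv[1]+'t.png'); save(d,sys.argv[1]+'s.png')
E
sleep 0; cat > m3.py <<'E'
from h import *
# rods in rest, from saved start pictures, depth + colour
D=np.load('d0.npz'); t=cam('top'); d=cam('scene')
for n,c,i,z in(('top',t,D['ti'],D['td']),('scene',d,D['di'],D['dd'])):
    c=dict(c); c['img']=i; c['depth']=z; p=P(c)
    h=cv2.cvtColor(i,cv2.COLOR_RGB2HSV)
    k=(h[...,0]>10)&(h[...,0]<25)&(h[...,1]>150)&(h[...,2]>150)&(p[...,2]>.1)&(p[...,2]<.2)&(p[...,0]>.3)&(p[...,1]>0)
    nn,l,s,ce=cv2.connectedComponentsWithStats(k.astype(np.uint8))
    for j in range(1,nn):
        if s[j,4]>4: print(n,'tip',ce[j],s[j,4],np.median(p[l==j],0))
E
python3 m3.py
```

```text
top tip [289.875 188.125] 8 [0.51044701 0.19279217 0.15666234]
top tip [259.5 190. ] 6 [0.50543766 0.27254908 0.15607252]
```

```bash
python3 -m creep '[[[-0.7,0,0],0,0.5],[[-1.4,0.05,0],0,0.5],[[-2.0,0.1,0.2],0,0.5],[[-2.0,0.1,0.9],0,0.5],[[-2.0,0.1,1.6],0,0.5],[[-2.0,0.1,1.8],0,0.5],[[-2.0,0.1,1.8],0,0.5]]'; python3 m2.py k1
```

```text
time_s: 2.3
ee_pos: [0.531, -0.1049, 0.1438]
eef_rot: [-3.14, -0.001, 2.025]
force: [-0.5, -0.0, -0.2]
grip_width: 0.0471
```

View pics/k1s.png

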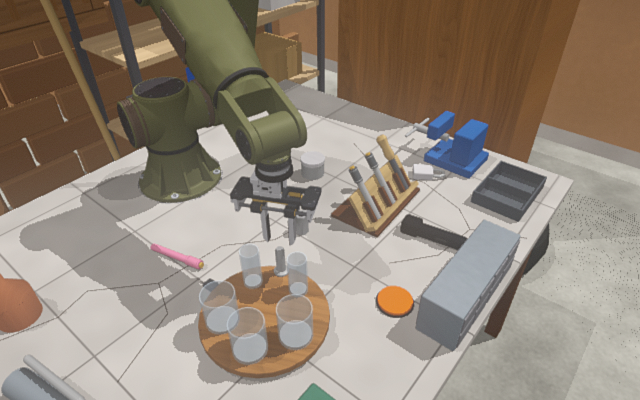

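```bash
python3 go.py 0.532 -0.1087 0.085 2.022; python3 -m creep '[[[-0.05,0,0.4],0,0.5],[[-0.05,0,0.8],0,0.5],[[-0.05,0,1.18],0,0.5],[[-0.05,0,1.18],0,0.5],[[-0.05,0,1.18],0,0.3],[[-0.05,0,1.18],0,0.28]]' 5; python3 m2.py k2
```

```text
2.4 [ 0.532  -0.1053  0.1461] [3.140e+00 1.000e-03 2.025e+00] [-0.1 -0.8  0.8] 0.04710090720014739 [-0.26  0.36  1.63  0.    1.15 -0.72]
(array([-0.06, -0.03,  1.22]), np.float64(0.02))
time_s: 3.0
ee_pos: [0.5333, -0.1078, 0.0873]
eef_rot: [3.14, 0.002, 2.025]
force: [-0.5, 0.1, 0.8]
grip_width: 0.0341
```

View pics/k2s.png

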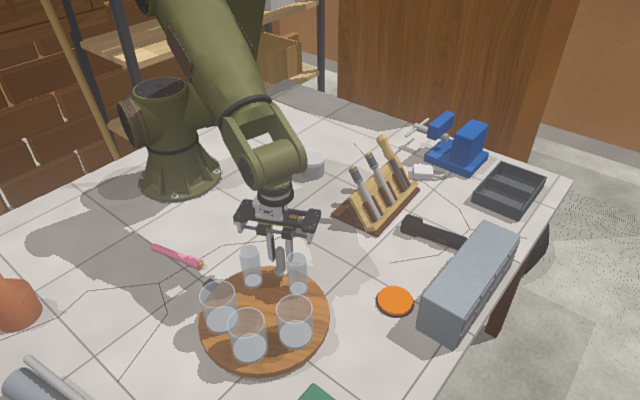

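```bash
python3 -m creep '[[[0,0,0],0,0.2],[[0,0,0],0,0.2],[[0,0,0],0,0.2]]' 6 && python3 -m creep '[[[-0.01,-0.25,0],-0.7,0.2],[[-0.05,-0.49,0],-1.4,0.2],[[-0.11,-0.73,0],-2.15,0.2],[[-0.2,-0.97,0],-2.9,0.2],[[-0.3,-1.19,0],-3.6,0.2],[[-0.43,-1.4,0],-4.3,0.2],[[-0.58,-1.6,0],-5,0.2],[[-0.75,-1.78,0],-5.75,0.2],[[-0.94,-1.94,0],-6.45,0.2],[[-1.14,-2.09,0],-7.15,0.2],[[-1.35,-2.21,0],-7.9,0.2],[[-1.56,-2.3,0],-8.5,0.2]]'; python3 m2.py k3
```

```text
time_s: 3.4
ee_pos: [0.5327, -0.1078, 0.0862]
eef_rot: [3.141, 0.001, 2.025]
force: [-2.6, 0.4, 6.5]
grip_width: 0.0216
time_s: 4.6
ee_pos: [0.4633, -0.2287, 0.086]
eef_rot: [3.142, 0.0, -3.067]
force: [-1.1, 3.8, 5.3]
grip_width: 0.0213
```

View pics/k3s.png

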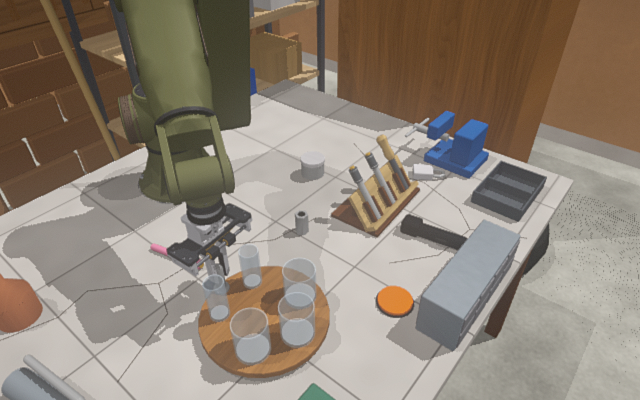

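View pics/k3t.png

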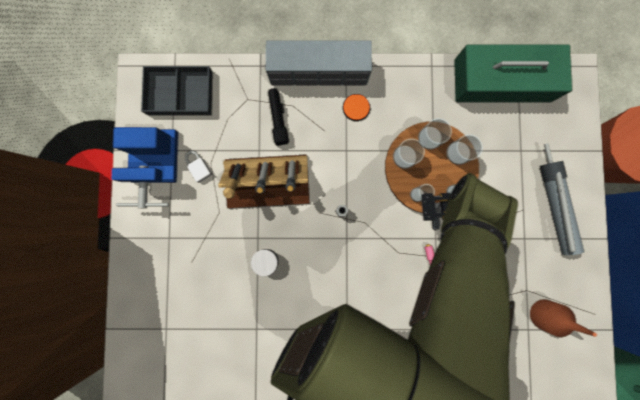

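```bash
python3 -m creep '[[[0,0,0],0,0.35],[[0,0,0],0,0.35],[[0,0,-0.8],0,0.4],[[0,0,-1.6],0,0.4],[[0,0,-2.4],0,0.4],[[0,0,-3.2],0,0.4],[[0,0,-3.5],0,0.4]]'; python3 - <<'E'
from h import *
d=cam('scene'); t=cam('top')
for uv in((353,167.6),(368.6,154.2)): print('scene tip ray',ray(d,*uv,.156))
for uv in((512/6+205,290/6+140),(329/6+205,300/6+140)): print('top tip ray',uv,ray(t,*uv,.156))
D=np.load('d0.npz'); t['depth']=D['td'];p=P(t)
# board outline: top edges of rest; tube visible foot
for uv in ((520/6+205,135/6+140),(358/6+205,140/6+140)): print('foot-ish',p[int(uv[1]),int(uv[0])],p[int(uv[1])+3,int(uv[0])])
lean=np.array([-.573*.998,-.573*.063,.819])
for tip in((.5105,.1928,.1565),(.5055,.2725,.1565)):
    tip=np.array(tip); 
    for s in(5,60,115,130,160):
        q=tip-(.160-s/1000)*lean; print(s,q.round(4),np.round(proj(t,q),1),np.round(proj(d,q),1))
E
python3 m2.py k4
```

```text
time_s: 5.4
ee_pos: [0.464, -0.2281, 0.2643]
eef_rot: [-3.139, 0.004, -3.072]
force: [0.1, -0.9, -0.4]
grip_width: 0.038
scene tip ray [0.51665588 0.19112713 0.156     ]
scene tip ray [0.5122189  0.26870565 0.156     ]
top tip ray (290.3333333333333, 188.33333333333334) [0.5099226  0.19178068 0.156     ]
top tip ray (259.8333333333333, 190.0) [0.50536393 0.27154151 0.156     ]
foot-ish [0.59913786 0.19971247 0.04086533] [0.58708288 0.19811229 0.06019582]
foot-ish [0.59608975 0.27933328 0.04028146] [0.5842918  0.27644932 0.05833864]
5 [0.5991 0.1984 0.0296] [291.7 162.6] [377.9 216.3]
60 [0.5677 0.1964 0.0746] [291.1 170.9] [368.7 198.9]
115 [0.5362 0.1944 0.1196] [290.5 180. ] [359.3 181.1]
130 [0.5277 0.1939 0.1319] [290.3 182.6] [356.7 176.2]
160 [0.5105 0.1928 0.1565] [289.9 188.1] [351.5 166.3]
5 [0.5941 0.2781 0.0296] [264.9 164.2] [392.3 201. ]
60 [0.5627 0.2761 0.0746] [263.2 172.6] [383.6 184.1]
115 [0.5312 0.2741 0.1196] [261.2 181.8] [374.7 166.9]
130 [0.5227 0.2736 0.1319] [260.6 184.4] [372.3 162.2]
160 [0.5055 0.2725 0.1565] [259.4 189.9] [367.3 152.6]
```

View pics/k4s.png

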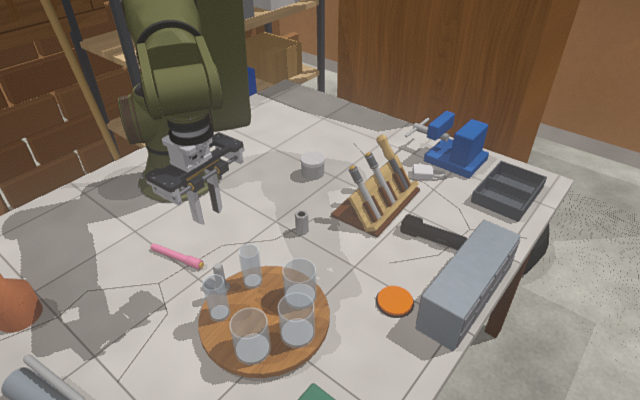

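```bash
python3 - <<'E'
from h import *
t=cam('top'); d=cam('scene'); save(t,'k5t.png')
a=cv2.resize(t['img'][110:240,375:495],None,fx=4.5,fy=4.5,interpolation=cv2.INTER_CUBIC)[:,:,::-1].copy()
b=cv2.resize(d['img'][230:330,190:310],None,fx=5,fy=5,interpolation=cv2.INTER_CUBIC)[:,:,::-1].copy()
for q in((.5026,-.171,.13),(.511,-.2776,.13),(.4615,-.227,.104)):
    for im,c,ox,oy,f in((a,t,375,110,4.5),(b,d,190,230,5)):
        u,v=proj(c,q); cv2.circle(im,(int((u-ox+.5)*f),int((v-oy+.5)*f)),3,(0,0,255),-1)
        rad=.02*c['f']; 
        pts=[proj(c,np.array(q)+(.0205*np.cos(h),.0205*np.sin(h),0)) for h in np.arange(0,6.3,.2)] if q[2]>.12 else []
        for (u,v) in pts: cv2.circle(im,(int((u-ox+.5)*f),int((v-oy+.5)*f)),1,(0,255,0),-1)
cv2.imwrite('pics/k5a.png',a);cv2.imwrite('pics/k5b.png',b)
E
```

```text
(no output)
```

View pics/k5a.png

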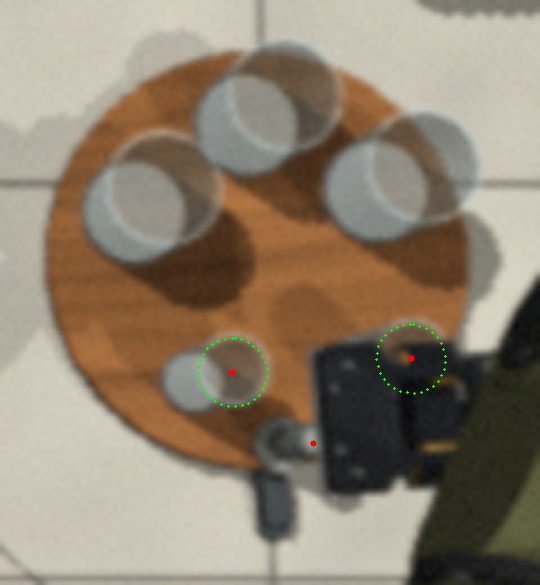

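View pics/k5b.png

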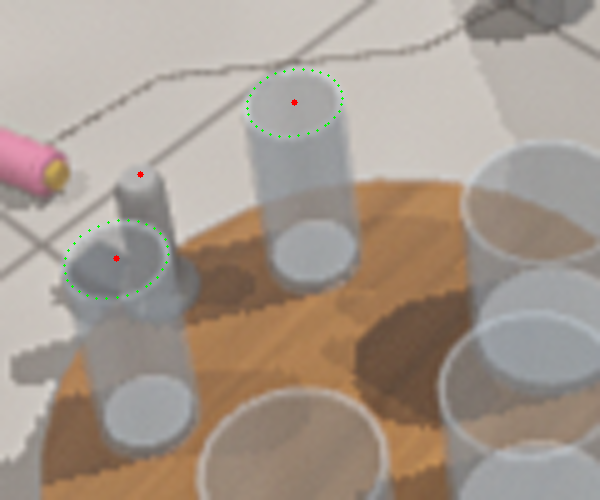

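```bash
python3 go.py 0.528 0.193 0.235 -3.079
```

```text
5.7 [ 0.463  -0.2278  0.2588] [ 3.140e+00 -2.000e-03 -3.072e+00] [ 0.9  0.5 -0.3] 0.037560793756977275 [-0.53  0.2   1.57  0.    1.38 -2.17]
(array([-1.89,  8.3 ,  0.48]), np.float64(0.05))
```

```bash
python3 -m creep '[[[-0.2,0.8,0],0,0.5],[[-0.4,1.6,0],0,0.5],[[-0.5,2.4,0],0,0.5],[[-0.7,3.2,0],0,0.5],[[-0.9,4,0],0,0.5],[[-1.1,4.8,0],0,0.5],[[-1.3,5.6,0],0,0.5],[[-1.5,6.4,0],0,0.5],[[-1.7,7.2,0],0,0.5],[[-1.89,8,0.2],0,0.5],[[-1.89,8.3,0.4],0,0.5],[[-1.89,8.3,0.5],0,0.5]]'; python3 go.py 0.528 0.193 0.133 -3.079; python3 m2.py n1;python3 - <<'E'
from h import *
d=cam('scene'); cv2.imwrite('pics/n1c.png',cv2.resize(d['img'][60:240,270:450],None,fx=3.3,fy=3.3,interpolation=cv2.INTER_CUBIC)[:,:,::-1])
E
```

```text
time_s: 6.9
ee_pos: [0.5276, 0.1936, 0.233]
eef_rot: [-3.141, -0.003, -3.069]
force: [-0.1, -0.2, 0.4]
grip_width: 0.0469
6.9 [0.5276 0.1936 0.233 ] [-3.141e+00 -3.000e-03 -3.069e+00] [-0.1 -0.2  0.4] 0.04685636073008847 [ 0.29  0.32  1.47  0.    1.35 -1.36]
(array([-0.01, -0.01,  2.  ]), np.float64(0.07))
```

View pics/n1c.png

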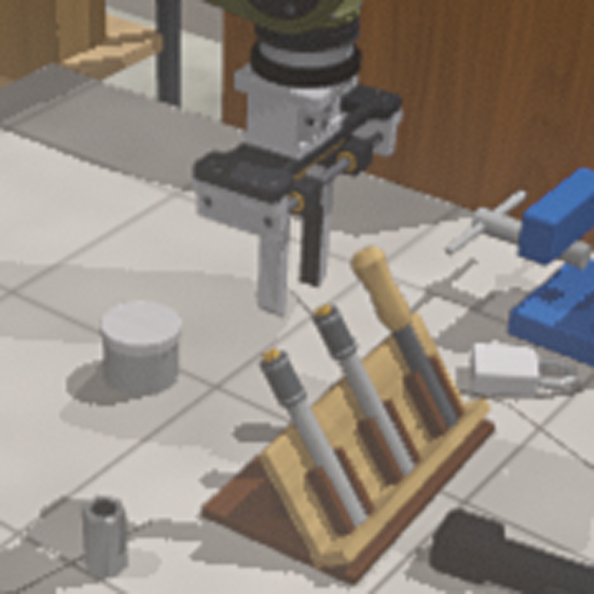

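```bash
python3 -m creep '[[[0,0,0.5],0,0.5],[[0,0,1],0,0.5],[[0,0,1.5],0,0.5],[[0,0,1.9],0,0.5],[[0,0,2],0,0.5],[[0,0,2],0,0.5]]'; python3 - <<'E'
from h import *
d=cam('scene'); cv2.imwrite('pics/n2c.png',cv2.resize(d['img'][100:240,300:440],None,fx=4,fy=4,interpolation=cv2.INTER_CUBIC)[:,:,::-1])
E
```

```text
time_s: 7.65
ee_pos: [0.5287, 0.1914, 0.1357]
eef_rot: [-3.141, -0.0, -3.073]
force: [0.4, 0.2, -0.1]
grip_width: 0.0469
```

View pics/n2c.png

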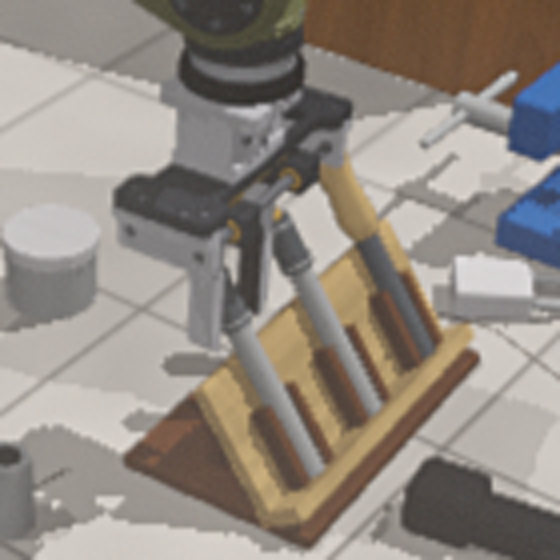

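```bash
python3 -m creep '[[[0,0,0],0,0.2],[[0,0,0],0,0.2],[[0,0,0],0,0.2],[[0,0,0],0,0.2],[[0,0,-0.2],0,0.2],[[0,0,-0.5],0,0.2],[[0,0,-1],0,0.2],[[0,0,-1.6],0,0.2],[[0,0,-2.2],0,0.2],[[0,0,-2.8],0,0.2],[[0,0,-3.4],0,0.2]]' 15; python3 go.py; python3 - <<'E'
from h import *
d=cam('scene'); cv2.imwrite('pics/n3c.png',cv2.resize(d['img'][50:240,270:460],None,fx=3,fy=3,interpolation=cv2.INTER_CUBIC)[:,:,::-1])
E
```

```text
time_s: 8.8
ee_pos: [0.5282, 0.1923, 0.3074]
eef_rot: [-3.142, 0.0, -3.072]
force: [0.1, -0.6, -1.4]
grip_width: 0.0236
8.8 [0.5282 0.1923 0.3074] [-3.142  0.    -3.072] [ 0.1 -0.6 -1.4] 0.023557468381926586 [ 0.28  0.28  1.36 -0.    1.51 -1.36]
```

View pics/n3c.png

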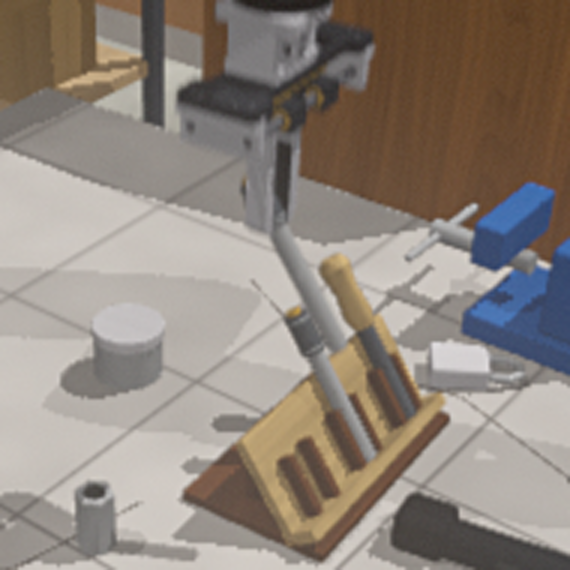

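```bash
python3 -m creep '[[[0,0.7,0],0,0.2],[[0,1.4,0],0,0.2],[[0,2.1,0],0,0.2],[[0,2.8,0],0,0.2],[[0,3.5,0],0,0.2],[[0,3.8,0],0,0.2],[[0,3.8,0],0,0.2]]'  || true; python3 go.py; python3 -m creep '[[[0,0,0],0,0.2],[[0,0,0],0,0.2],[[0,0,0],0,0.2]]' 3;  python3 - <<'E'
from h import *
d=cam('scene'); save(d,'n4s.png'); cv2.imwrite('pics/n4c.png',cv2.resize(d['img'][60:300,200:400],None,fx=2.5,fy=2.5,interpolation=cv2.INTER_CUBIC)[:,:,::-1])
E
```

```text
time_s: 9.55
ee_pos: [0.5147, 0.3831, 0.3051]
eef_rot: [-3.141, -0.001, -3.07]
force: [-0.5, -0.9, -1.4]
grip_width: 0.0237
9.55 [0.5147 0.3831 0.3051] [-3.141e+00 -1.000e-03 -3.070e+00] [-0.5 -0.9 -1.4] 0.02372696007791887 [ 0.58  0.47  1.1   0.    1.57 -1.06]
time_s: 9.85
ee_pos: [0.5157, 0.3808, 0.3059]
eef_rot: [3.142, 0.0, -3.073]
force: [-0.1, -0.3, -1.7]
grip_width: 0.0237
```

View pics/n4c.png

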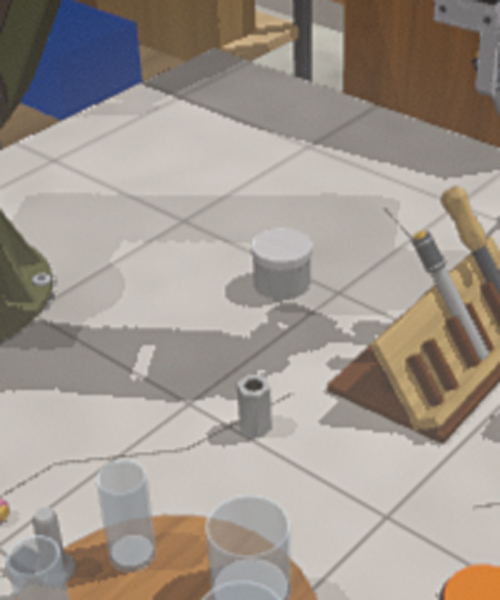

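View pics/n4s.png

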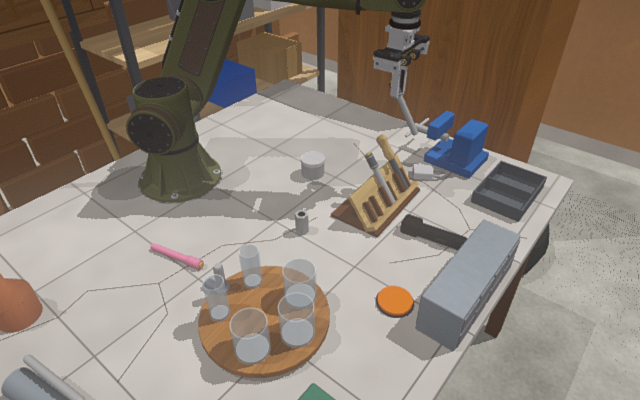

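```bash
python3 go.py .427 -.176 .33
```

```text
9.9 [0.5156 0.3809 0.3058] [ 3.142  0.    -3.073] [ 0.8  0.  -1.1] 0.02388323411479204 [ 0.58  0.47  1.1  -0.    1.57 -1.06]
(array([  2.53, -10.99,  -0.49]), 0)
```

```bash
python3 -m creep '[[[0.3,0,-0.3],0,0.2],[[0.6,-0.6,-0.5],0,0.2],[[0.9,-1.3,-0.5],0,0.2],[[1.2,-2,-0.5],0,0.2],[[1.5,-2.8,-0.5],0,0.2],[[1.8,-3.6,-0.5],0,0.2],[[2.1,-4.4,-0.5],0,0.2],[[2.4,-5.2,-0.5],0,0.2],[[2.5,-6,-0.5],0,0.2],[[2.5,-6.8,-0.5],0,0.2],[[2.5,-7.6,-0.5],0,0.2],[[2.5,-8.4,-0.5],0,0.2]]' 6; python3 go.py .427 -.176 .27
```

```text
time_s: 11.1
ee_pos: [0.4194, -0.0478, 0.3309]
eef_rot: [-3.141, 0.001, -3.072]
force: [1.8, -0.3, -1.8]
grip_width: 0.0237
11.1 [ 0.4194 -0.0478  0.3309] [-3.141e+00  1.000e-03 -3.072e+00] [ 1.8 -0.3 -1.8] 0.02370949239319719 [-0.2  -0.06  1.68 -0.    1.52 -1.84]
(array([ 0.03, -2.57,  1.22]), 0)
```

```bash
python3 -m creep '[[[0,-0.7,0],0,0.2],[[0,-1.4,0],0,0.2],[[0,-2.1,0],0,0.2],[[0,-2.5,0.3],0,0.2],[[0,-2.5,0.7],0,0.2],[[0,-2.5,1],0,0.2],[[0,-2.5,1],0,0.2]]'; python3 go.py .427 -.176 .27; cat > nz.py <<'E'
import sys
from h import *
d=cam('scene'); t=cam('top')
x0,y0,x1,y1=map(int,sys.argv[2:6]); f=float(sys.argv[6])
cv2.imwrite('pics/%s.png'%sys.argv[1],cv2.resize(d['img'][y0:y1,x0:x1],None,fx=f,fy=f,interpolation=cv2.INTER_CUBIC)[:,:,::-1])
save(t,sys.argv[1]+'t.png')
E
python3 nz.py i1 170 120 330 330 2.8
```

```text
time_s: 11.8
ee_pos: [0.4278, -0.1707, 0.279]
eef_rot: [3.14, -0.002, -3.072]
force: [0.4, 1.0, -1.2]
grip_width: 0.0239
11.8 [ 0.4278 -0.1707  0.279 ] [ 3.140e+00 -2.000e-03 -3.072e+00] [ 0.4  1.  -1.2] 0.02394641289034753 [-0.46  0.06  1.68 -0.    1.41 -2.1 ]
(array([ 0.02, -0.11,  0.18]), 0)
```

View pics/i1.png

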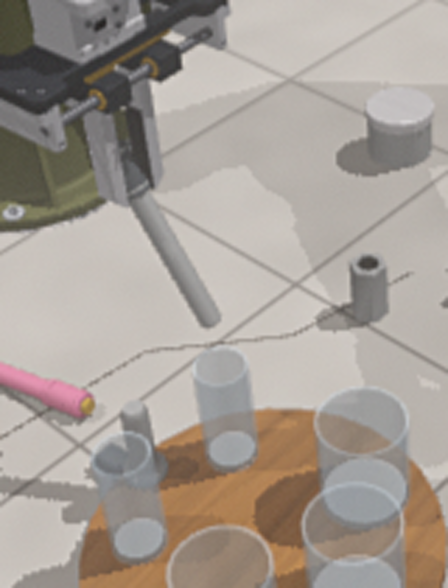

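View pics/i1t.png

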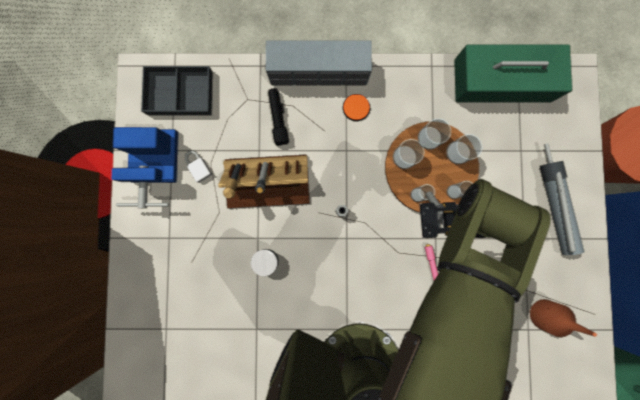

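```bash
cat > foot.py <<'E'
from h import *
from scipy.spatial.transform import Rotation as Ro
# grey tube points by depth below the fingers: fit axis
d=cam('scene'); o=telemetry.get_obs(); tcp=o['ee_pos']; p=P(d)
r=p-tcp
k=(np.hypot(r[...,0],r[...,1])<.13)&(r[...,2]<-.026)&(r[...,2]>-.15)&(p[...,2]>.138)&(abs(r[...,1])<.03)
q=p[k]; c=np.median(q,0); 
for _ in range(3):
    dd=np.linalg.svd(q-c)[2][0]; dd*=np.sign(dd[2]); e=np.linalg.norm(np.cross(q-c,dd),axis=1); q=q[e<.012]; c=q.mean(0)
s=(q-c)@dd; cam_o=np.array(d['extrinsics'])[:3,3]
# shift surface mean to axis: away from camera perpendicular to rod
w=c-cam_o; w-=w@dd*dd; w/=np.linalg.norm(w); ax=c+w*.0072
foot=ax+dd*np.percentile(s,1)
print('n',len(q),'dir',dd.round(3),'tilt',np.arccos(dd[2]).round(3),'len',np.ptp(s).round(3),'foot',foot.round(4),'tcp',tcp.round(4),'tcp perp off axis',((tcp-ax)-(tcp-ax)@dd*dd).round(4),'s',((tcp-foot)@dd).round(4), 'px',np.round(proj(d,foot),1))
E
python3 foot.py
```

```text
n 404 dir [-0.537 -0.04   0.843] tilt 0.568 len 0.103 foot [ 0.4928 -0.1652  0.1683] tcp [ 0.4288 -0.1707  0.2815] tcp perp off axis [ 0.0058 -0.0004  0.0037] s 0.13 px [245.4 233.5]
```

```bash
python3 -m creep '[[[-0.25,-0.13,0],0,0.2],[[-0.25,-0.13,0.4],0,0.2],[[-0.25,-0.13,0.6],0,0.2],[[-0.25,-0.13,0.6],0,0.2]]'; python3 foot.py; python3 nz.py i2 200 170 300 310 4
```

```text
time_s: 12.35
ee_pos: [0.4413, -0.1759, 0.2499]
eef_rot: [3.141, -0.001, -3.071]
force: [-0.4, 0.4, -0.6]
grip_width: 0.0237
n 395 dir [-0.538 -0.04   0.842] tilt 0.57 len 0.106 foot [ 0.5049 -0.1703  0.137 ] tcp [ 0.4415 -0.176   0.2508] tcp perp off axis [ 0.0067 -0.0005  0.0042] s 0.1301 px [249.1 247.9]
```

View pics/i2.png

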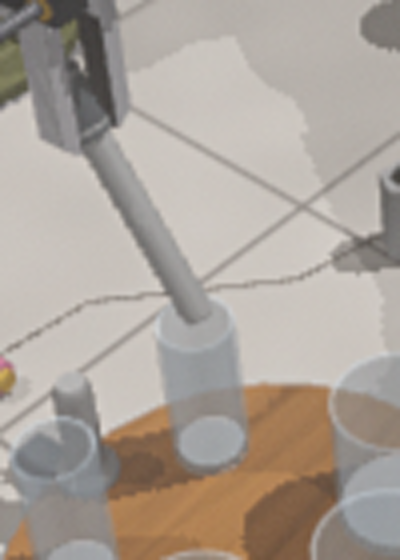

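```bash
python3 - <<'E'
import cv2
t=cv2.imread('pics/i2t.png'); cv2.imwrite('pics/i2tc.png',cv2.resize(t[160:230,390:480],None,fx=7,fy=7,interpolation=cv2.INTER_CUBIC))
E
```

```text
(no output)
```

View pics/i2tc.png

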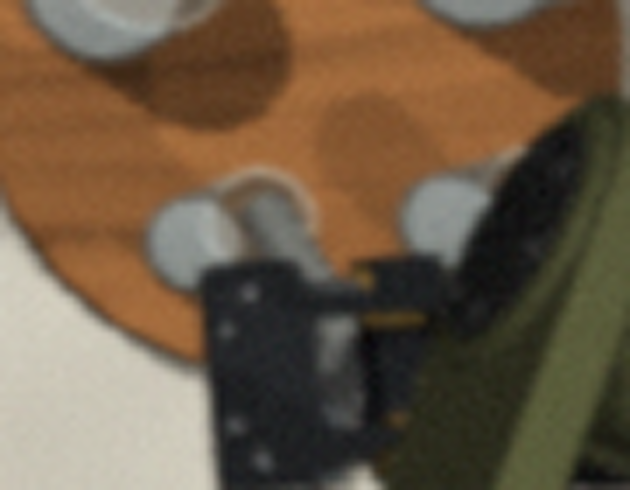

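```bash
python3 -m creep '[[[-0.02,0,0.2],0,0.2],[[-0.02,0,0.4],0,0.2],[[-0.02,0,0.4],0,0.2],[[-0.02,0,0.4],0,0.2]]' 4; python3 foot.py; python3 nz.py i3 200 170 300 310 4
```

```text
time_s: 12.9
ee_pos: [0.4425, -0.176, 0.2302]
eef_rot: [3.141, -0.001, -3.072]
force: [-0.0, -0.4, -1.4]
grip_width: 0.0238
n 301 dir [-0.543 -0.048  0.838] tilt 0.577 len 0.083 foot [ 0.4948 -0.1711  0.1356] tcp [ 0.4427 -0.1761  0.2305] tcp perp off axis [0.0066 0.0002 0.0043] s 0.1082 px [245.7 246.6]
```

View pics/i3.png

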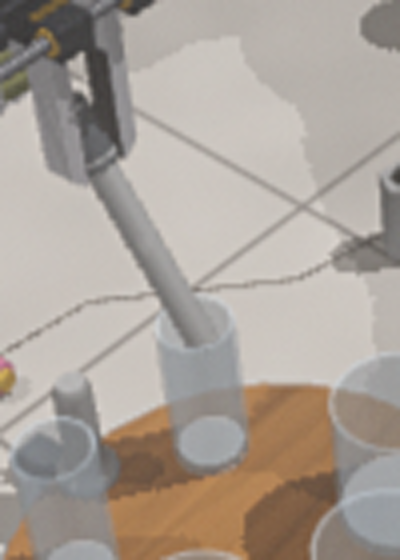

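```bash
python3 -m creep '[[[-0.07,0,0],0,0.2],[[-0.14,0,0],0,0.2],[[-0.23,0,-0.02],0,0.2],[[-0.32,0,-0.04],0,0.2],[[-0.42,0,-0.06],0,0.2],[[-0.52,0,-0.07],0,0.2],[[-0.61,0,-0.08],0,0.2],[[-0.71,0,-0.1],0,0.2]]' 3; python3 foot.py; python3 nz.py i4 200 170 300 310 4
```

```text
time_s: 13.85
ee_pos: [0.4784, -0.1736, 0.2354]
eef_rot: [3.142, -0.0, -3.072]
force: [0.2, 0.9, -1.5]
grip_width: 0.0241
n 272 dir [-0.301 -0.024  0.953] tilt 0.306 len 0.076 foot [ 0.5028 -0.171   0.1371] tcp [ 0.4789 -0.1735  0.2356] tcp perp off axis [ 0.0065 -0.0001  0.0021] s 0.1011 px [248.2 247.6]
```

View pics/i4.png

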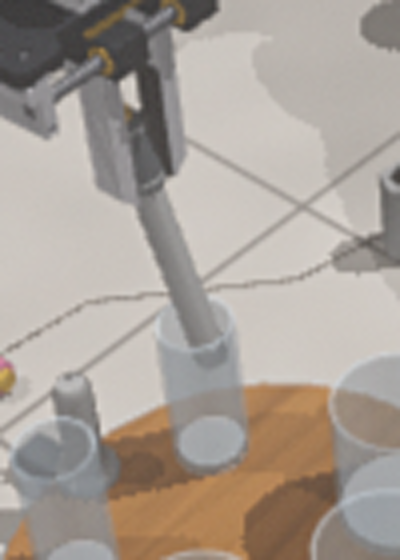

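```bash
python3 -m creep '[[[-0.1,0,-0.02],0,0.2],[[-0.2,0,-0.03],0,0.2],[[-0.3,0,-0.04],0,0.2],[[-0.4,0,-0.05],0,0.2],[[-0.5,0,-0.06],0,0.2],[[-0.6,0,-0.06],0,0.2],[[-0.68,0,-0.06],0,0.2],[[-0.68,0,-0.06],0,0.2]]' 3; python3 foot.py; python3 nz.py i5 200 170 300 310 4
```

```text
time_s: 14.8
ee_pos: [0.5123, -0.1711, 0.2383]
eef_rot: [3.141, -0.0, -3.071]
force: [0.5, 0.2, -1.3]
grip_width: 0.0239
n 228 dir [-0.029 -0.001  1.   ] tilt 0.029 len 0.074 foot [ 0.5093 -0.1703  0.1393] tcp [ 0.5121 -0.1712  0.2383] tcp perp off axis [ 0.0057 -0.0007  0.0002] s 0.0989 px [250.4 248.1]
```

View pics/i5.png

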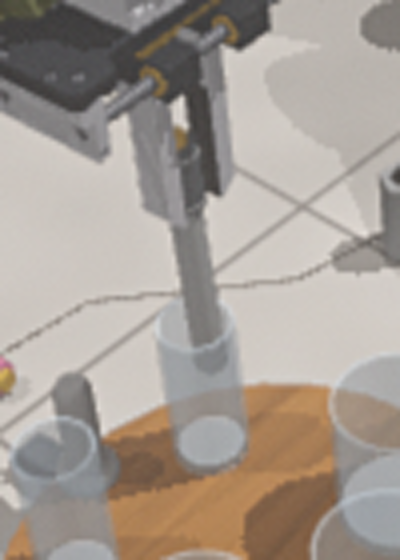

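```bash
python3 -m creep '[[[0.12,0,0],0,0.2],[[0.12,0,0.3],0,0.2],[[0.12,0,0.6],0,0.2],[[0.12,0,0.9],0,0.2],[[0.12,0,1.2],0,0.2],[[0.12,0,1.38],0,0.2],[[0.12,0,1.38],0,0.2]]' 4; python3 foot.py; python3 nz.py i6 200 170 300 310 4
```

```text
time_s: 15.65
ee_pos: [0.5055, -0.1716, 0.1689]
eef_rot: [3.141, -0.001, -3.072]
force: [-0.2, 1.5, -2.1]
grip_width: 0.024
n 15 dir [-0.019  0.994  0.108] tilt 1.463 len 0.015 foot [ 0.5038 -0.179   0.1339] tcp [ 0.5058 -0.1717  0.1696] tcp perp off axis [ 0.0022 -0.0037  0.0345] s 0.0111 px [246. 251.]
```

View pics/i6.png

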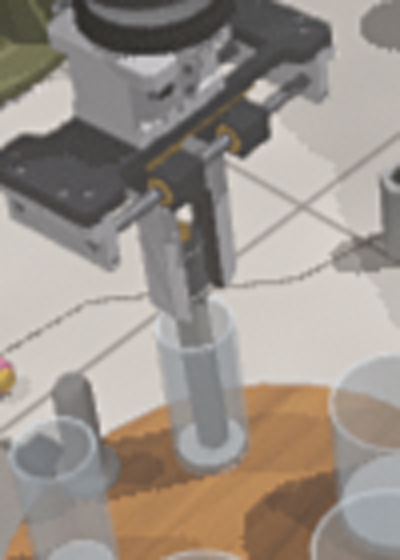

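```bash
python3 -m creep '[[[0,0,0.06],0,0.2],[[0,0,0.06],0,0.32],[[0,0,0.06],0,0.45],[[0,0,0.06],0,0.5],[[0,0,0.06],0,0.5],[[0,0,-0.4],0,0.5],[[0,0,-1],0,0.5],[[0,0,-1.6],0,0.5],[[0,0,-2],0,0.5]]'; python3 go.py .523 .2725 .235 -3.079; python3 nz.py i7 170 150 330 330 3.2
```

```text
time_s: 16.7
ee_pos: [0.5062, -0.1717, 0.2717]
eef_rot: [-3.141, 0.002, -3.071]
force: [-1.0, 0.2, -0.3]
grip_width: 0.0473
16.7 [ 0.5062 -0.1717  0.2717] [-3.141e+00  2.000e-03 -3.071e+00] [-1.   0.2 -0.3] 0.04726177411946925 [-0.4   0.23  1.5  -0.    1.41 -2.04]
(array([-0.96,  8.84,  0.73]), np.float64(0.05))
```

View pics/i7.png

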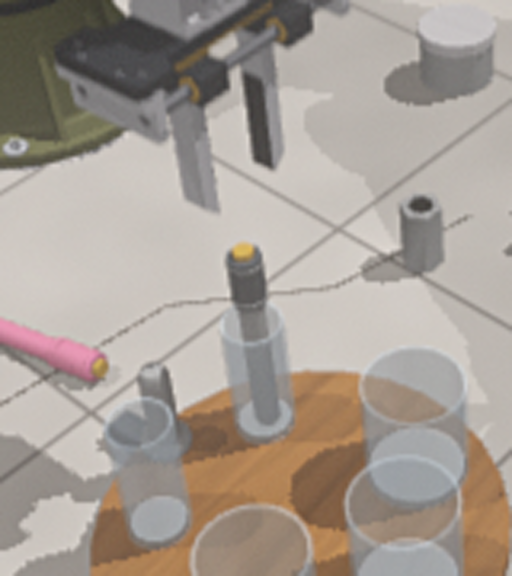

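```bash
python3 -m creep '[[[-0.1,0.8,0],0,0.5],[[-0.2,1.6,0],0,0.5],[[-0.3,2.4,0],0,0.5],[[-0.4,3.2,0],0,0.5],[[-0.5,4,0],0,0.5],[[-0.6,4.8,0],0,0.5],[[-0.7,5.6,0],0,0.5],[[-0.8,6.4,0],0,0.5],[[-0.9,7.2,0],0,0.5],[[-0.9,8,0],0,0.5],[[-0.9,8.6,0.3],0,0.5],[[-0.9,8.84,0.7],0,0.5]]'; python3 go.py .520 .2725 .131 -3.079
```

```text
time_s: 18.0
ee_pos: [0.5193, 0.275, 0.233]
eef_rot: [3.141, -0.0, -3.069]
force: [0.7, 0.1, -0.6]
grip_width: 0.0469
18.0 [0.5193 0.275  0.233 ] [ 3.141 -0.    -3.069] [ 0.7  0.1 -0.6] 0.04693739681558435 [ 0.42  0.38  1.4   0.    1.37 -1.22]
(array([-0.01, -0.05,  2.04]), np.float64(0.07))
```

```bash
python3 -m creep '[[[0,-0.03,0.5],0,0.5],[[0,-0.04,1],0,0.5],[[0,-0.04,1.5],0,0.5],[[0,-0.04,1.9],0,0.5],[[0,-0.04,2.04],0,0.5],[[0,-0.04,2.04],0,0.5]]'; python3 nz.py j1 300 80 440 220 4
```

```text
time_s: 18.6
ee_pos: [0.5195, 0.2702, 0.1311]
eef_rot: [-3.141, -0.002, -3.072]
force: [0.3, 0.1, -0.1]
grip_width: 0.0473
```

View pics/j1.png

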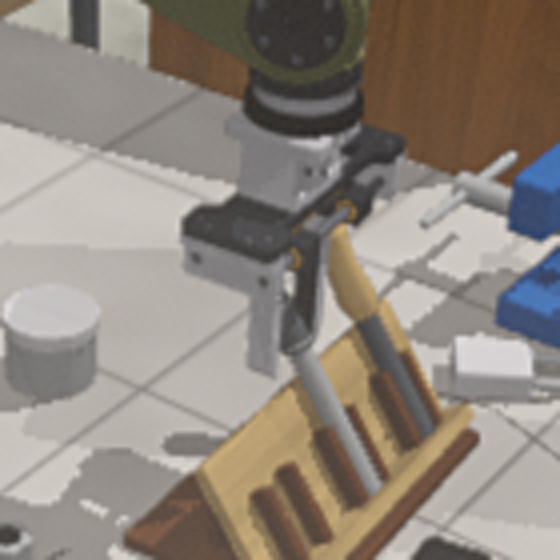

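```bash
python3 -m creep '[[[0,0,0],0,0.2],[[0,0,0],0,0.2],[[0,0,0],0,0.2],[[0,0,0],0,0.2],[[0,0,-0.2],0,0.2],[[0,0,-0.5],0,0.2],[[0,0,-1],0,0.2],[[0,0,-1.6],0,0.2],[[0,0,-2.2],0,0.2],[[0,0,-2.8],0,0.2],[[0,0,-3.4],0,0.2],[[0,0,-3.9],0,0.2]]' 15; python3 go.py .438 -.283 .33; python3 nz.py j2 280 20 450 220 3
```

```text
time_s: 19.9
ee_pos: [0.5199, 0.2703, 0.3299]
eef_rot: [3.141, 0.001, -3.072]
force: [-0.6, -0.6, -1.8]
grip_width: 0.0235
19.9 [0.5199 0.2703 0.3299] [ 3.141e+00  1.000e-03 -3.072e+00] [-0.6 -0.6 -1.8] 0.02354765709223283 [ 0.42  0.33  1.24 -0.    1.57 -1.22]
(array([ 2.410e+00, -1.093e+01, -1.000e-02]), 0)
```

View pics/j2.png

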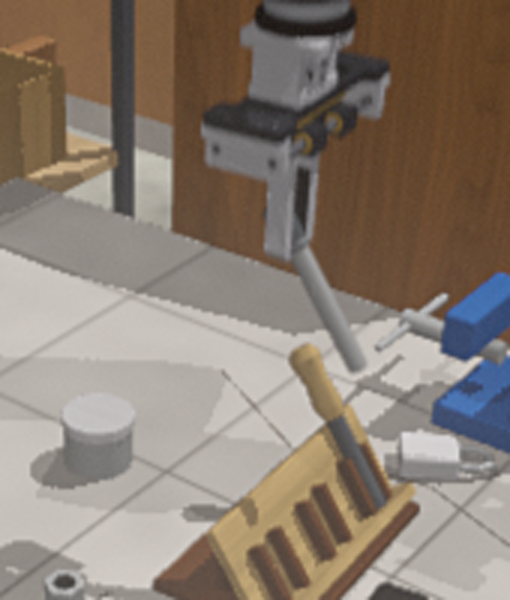

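```bash
python3 -m creep '[[[0.4,-0.4,-0.4],0,0.2],[[0.8,-1,-0.6],0,0.2],[[1.2,-1.7,-0.6],0,0.2],[[1.6,-2.4,-0.6],0,0.2],[[2,-3.2,-0.6],0,0.2],[[2.4,-4,-0.6],0,0.2],[[2.4,-4.8,-0.6],0,0.2],[[2.4,-5.6,-0.6],0,0.2],[[2.4,-6.4,-0.6],0,0.2],[[2.4,-7.2,-0.6],0,0.2],[[2.4,-8,-0.6],0,0.2],[[2.4,-8.8,-0.6],0,0.2]]' 8; python3 go.py .438 -.283 .28
```

```text
time_s: 21.2
ee_pos: [0.4306, -0.1785, 0.3566]
eef_rot: [3.141, -0.001, -3.072]
force: [0.3, 0.4, -1.9]
grip_width: 0.0238
21.2 [ 0.4306 -0.1785  0.3566] [ 3.141e+00 -1.000e-03 -3.072e+00] [ 0.3  0.4 -1.9] 0.023820295915273404 [-0.47  0.04  1.52 -0.    1.58 -2.11]
(array([-0.  , -2.1 ,  1.53]), 0)
```

```bash
python3 -m creep '[[[0,-0.7,0],0,0.2],[[0,-1.4,0],0,0.2],[[0,-2.1,0],0,0.2],[[0,-2.1,0.5],0,0.2],[[0,-2.1,1],0,0.2],[[0,-2.1,1.5],0,0.2],[[0,-2.1,1.5],0,0.2],[[0,-2.1,1.5],0,0.2]]'; python3 foot.py; python3 nz.py j3 160 150 290 320 3.4
```

```text
time_s: 22.0
ee_pos: [0.4384, -0.2815, 0.2827]
eef_rot: [3.141, -0.001, -3.072]
force: [-1.0, -0.3, -1.2]
grip_width: 0.0237
n 468 dir [-0.575 -0.043  0.817] tilt 0.614 len 0.1 foot [ 0.5105 -0.2756  0.1761] tcp [ 0.4387 -0.2817  0.2835] tcp perp off axis [ 0.0025 -0.0006  0.0017] s 0.1293 px [209.9 264.7]
```

View pics/j3.png

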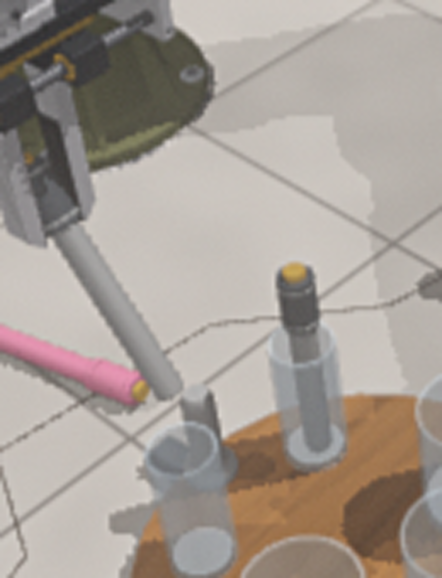

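```bash
python3 - <<'E'
from h import *
d=cam('scene'); b=cv2.resize(d['img'][230:330,190:290],None,fx=5,fy=5,interpolation=cv2.INTER_CUBIC)[:,:,::-1].copy()
for q in((.5026,-.171,.13),(.511,-.2776,.13),(.5026,-.171,.035),(.511,-.2776,.035)):
    for h in np.arange(0,6.3,.2):
        u,v=proj(d,np.array(q)+(.0205*np.cos(h),.0205*np.sin(h),0)); cv2.circle(b,(int((u-190+.5)*5),int((v-230+.5)*5)),1,(0,255,0),-1)
cv2.imwrite('pics/j4.png',b)
E
```

```text
(no output)
```

View pics/j4.png

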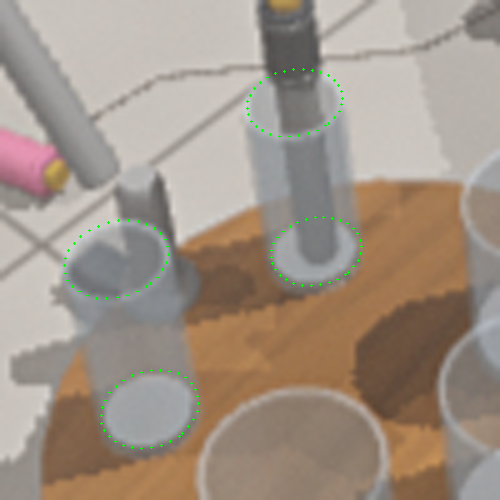

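```bash
python3 -m creep '[[[-0.08,-0.05,0.2],0,0.2],[[-0.08,-0.05,0.5],0,0.2],[[-0.08,-0.05,0.74],0,0.2],[[-0.08,-0.05,0.74],0,0.2]]' 6; python3 foot.py; python3 nz.py j5 180 190 280 310 4.5;python3 - <<'E'
import cv2
t=cv2.imread('pics/j5t.png'); cv2.imwrite('pics/j5tc.png',cv2.resize(t[160:230,390:480],None,fx=7,fy=7,interpolation=cv2.INTER_CUBIC))
E
```

```text
time_s: 22.6
ee_pos: [0.4423, -0.2835, 0.2436]
eef_rot: [3.14, -0.002, -3.072]
force: [-0.2, -0.1, -1.3]
grip_width: 0.024
n 450 dir [-0.574 -0.042  0.818] tilt 0.614 len 0.099 foot [ 0.5143 -0.2777  0.1369] tcp [ 0.4426 -0.2837  0.2448] tcp perp off axis [ 0.0028 -0.0007  0.0019] s 0.1297 px [213.3 279.8]
```

View pics/j5.png

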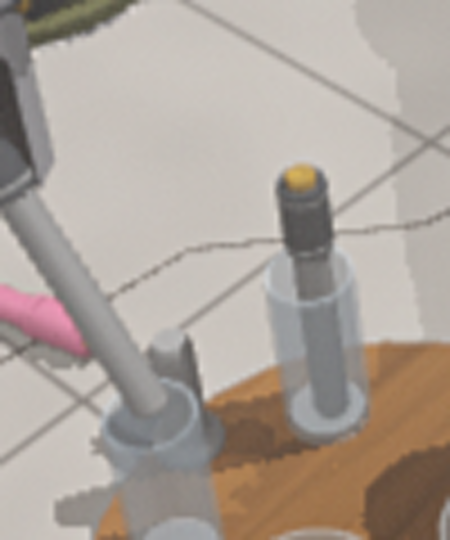

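View pics/j5tc.png

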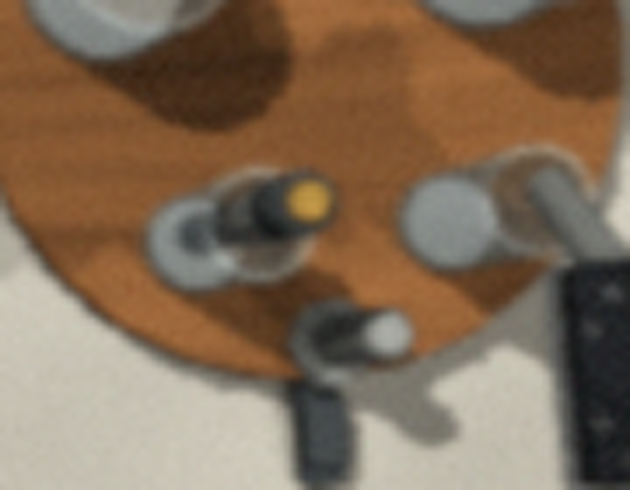

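```bash
python3 -m creep '[[[0,0,0.15],0,0.2],[[0,0,0.3],0,0.2],[[0,0,0.4],0,0.2],[[0,0,0.4],0,0.2]]' 4; python3 foot.py; python3 nz.py j6 180 190 280 310 4.5
```

```text
time_s: 23.15
ee_pos: [0.4424, -0.2836, 0.2245]
eef_rot: [3.141, -0.001, -3.072]
force: [0.1, 0.2, -1.1]
grip_width: 0.0237
n 329 dir [-0.58  -0.056  0.813] tilt 0.622 len 0.078 foot [ 0.5027 -0.2782  0.1353] tcp [ 0.4426 -0.2838  0.2251] tcp perp off axis [0.0026 0.0005 0.0019] s 0.1082 px [209.4 277.7]
```

View pics/j6.png

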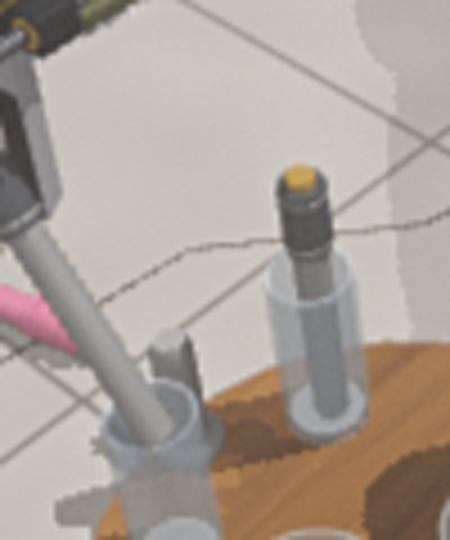

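```bash
python3 -m creep '[[[-0.08,0,0],0,0.2],[[-0.16,0,0],0,0.2],[[-0.27,0,-0.03],0,0.2],[[-0.39,0,-0.06],0,0.2],[[-0.5,0,-0.1],0,0.2],[[-0.61,0,-0.13],0,0.2],[[-0.72,0,-0.16],0,0.2],[[-0.84,0,-0.18],0,0.2]]' 3; python3 foot.py; python3 nz.py j7 180 170 280 310 4
```

```text
time_s: 24.1
ee_pos: [0.4851, -0.2809, 0.2346]
eef_rot: [-3.141, 0.0, -3.072]
force: [-0.0, -0.3, -0.5]
grip_width: 0.024
n 304 dir [-0.306 -0.03   0.952] tilt 0.312 len 0.075 foot [ 0.5129 -0.2779  0.1362] tcp [ 0.4857 -0.2808  0.2347] tcp perp off axis [0.0039 0.0001 0.0013] s 0.1021 px [212.8 279.7]
```

View pics/j7.png

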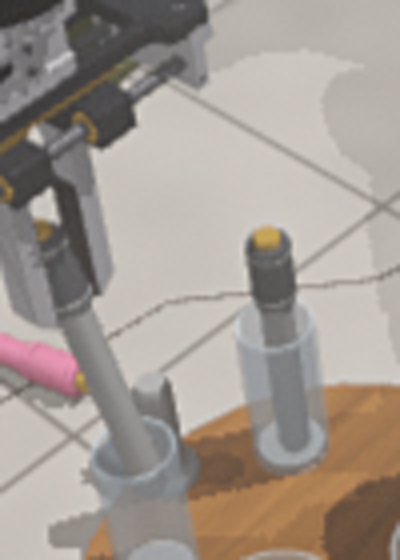

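```bash
python3 -m creep '[[[-0.1,0,-0.02],0,0.2],[[-0.2,0,-0.03],0,0.2],[[-0.3,0,-0.04],0,0.2],[[-0.4,0,-0.05],0,0.2],[[-0.5,0,-0.06],0,0.2],[[-0.6,0,-0.06],0,0.2],[[-0.68,0,-0.06],0,0.2],[[-0.68,0,-0.06],0,0.2]]' 3; python3 foot.py; python3 nz.py j8 180 170 280 310 4
```

```text
time_s: 25.05
ee_pos: [0.5189, -0.2784, 0.2373]
eef_rot: [3.141, -0.0, -3.071]
force: [0.5, -0.5, -2.0]
grip_width: 0.0242
n 255 dir [-0.036  0.007  0.999] tilt 0.036 len 0.073 foot [ 0.5185 -0.2777  0.1384] tcp [ 0.5186 -0.2784  0.2373] tcp perp off axis [ 0.0037 -0.0014  0.0001] s 0.0988 px [214.6 280.3]
```

View pics/j8.png

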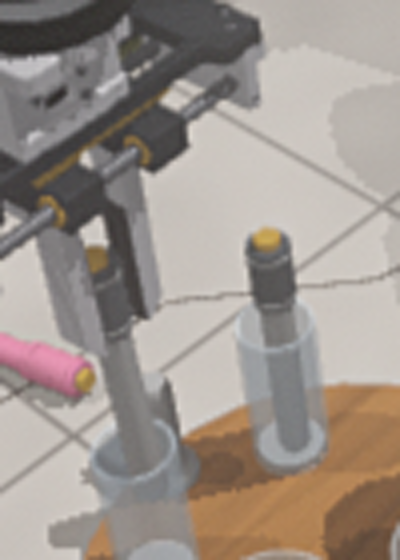

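```bash
python3 -m creep '[[[0.14,0,0],0,0.2],[[0.14,0,0.3],0,0.2],[[0.14,0,0.6],0,0.2],[[0.14,0,0.9],0,0.2],[[0.14,0,1.2],0,0.2],[[0.14,0,1.4],0,0.2],[[0.14,0,1.43],0,0.2],[[0.14,0,1.43],0,0.2]]' 4;  python3 nz.py j9 180 170 280 310 4
```

```text
time_s: 26.0
ee_pos: [0.5114, -0.2791, 0.1663]
eef_rot: [-3.142, 0.0, -3.072]
force: [0.0, -0.2, -0.6]
grip_width: 0.0236
```

View pics/j9.png

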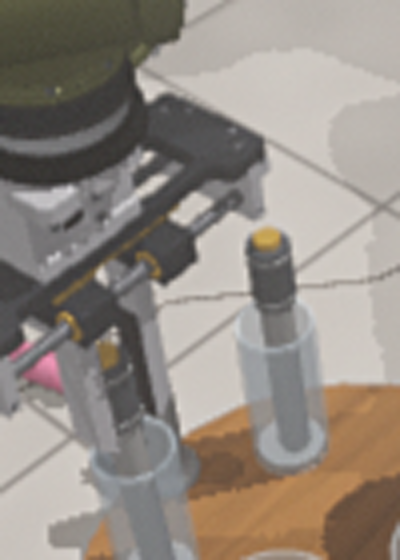

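```bash
python3 -m creep '[[[0,0,0],0,0.32],[[0,0,0],0,0.45],[[0,0,0],0,0.5],[[0,0,0],0,0.5],[[0,0,-0.4],0,0.5],[[0,0,-1],0,0.5],[[0,0,-1.6],0,0.5],[[0,0,-2.2],0,0.5],[[0.5,0,-2.5],0,0.5],[[1.2,0,-2.5],0,0.5],[[1.2,0,-2.5],0,0.5]]';  python3 nz.py l1 160 150 350 330 3.2; python3 m2.py l2; python3 go.py
```

```text
time_s: 27.2
ee_pos: [0.4494, -0.2835, 0.2919]
eef_rot: [-3.141, 0.001, -3.073]
force: [-0.0, 0.2, -0.5]
grip_width: 0.0468
27.4 [ 0.4521 -0.2832  0.2909] [ 3.142  0.    -3.071] [-0.5 -0.5 -0.3] 0.047138820684112674 [-0.63  0.22  1.47  0.    1.45 -2.27]
```

View pics/l1.png

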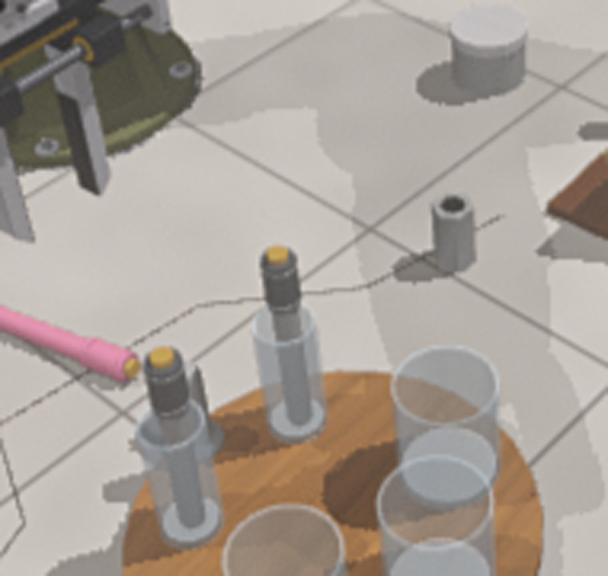

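View pics/l2t.png

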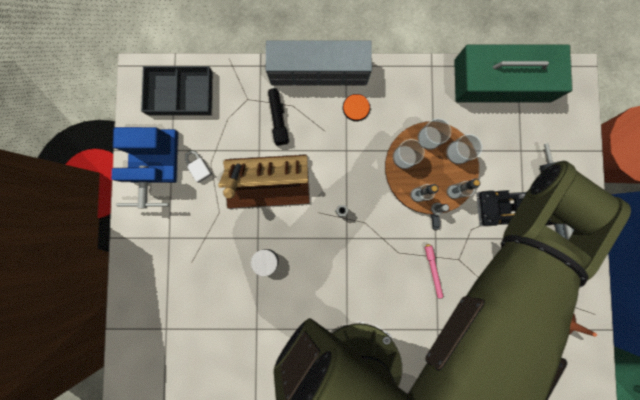

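View pics/l2s.png

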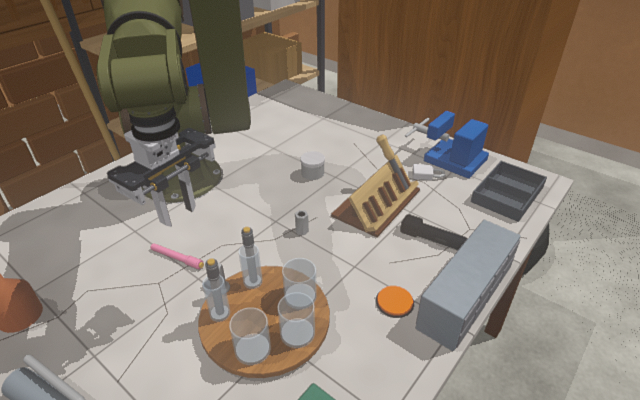

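```bash
python3 - <<'E'
from h import *
d=cam('scene'); p=P(d); h=cv2.cvtColor(d['img'],cv2.COLOR_RGB2HSV)
k=(h[...,0]>10)&(h[...,0]<28)&(h[...,1]>130)&(h[...,2]>140)&(p[...,2]>.15)&(p[...,2]<.25)&(p[...,1]<0)
n,l,s,c=cv2.connectedComponentsWithStats(k.astype(np.uint8))
for i in range(1,n):
    if s[i,4]>4: print('tip',c[i].round(1),np.median(p[l==i],0).round(4))
k=(abs(p[...,2]-.100)<.006)&(np.hypot(p[...,0]-.4615,p[...,1]+.227)<.02); w=np.median(p[k],0); print('knob',k.sum(),w, 'angle', np.arctan2(w[1]+.218,w[0]-.5852)%(2*np.pi)-3.207)
D=np.load('d0.npz')
m=np.abs(d['img'].astype(int)-D['di']).sum(2)>90; print('changed px near drift',m[130:205,378:415].sum())
E
python3 -c "from station import ctrl; print(ctrl.hand_in())"
```

```text
tip [246.3 229.1] [ 0.5073 -0.1724  0.1944]
tip [210.2 261. ] [ 0.5192 -0.2783  0.1945]
knob 35 [ 0.46861194 -0.22661732  0.10140975] angle 0.008371009850876465
changed px near drift 117
the job is handed in; nothing more can be done
None
```

I turned the turntable by its knob to the pointer and stood one steel nozzle in each slim jar, foot down and coupler up. Both were released, the arm was backed clear, and the job was handed in at about 27 s of the 72 s allowed. No verdict came back.

Both nozzles stayed tilted in the gripper even at the lowest grip. I set each upright by dipping its foot into the jar mouth, pressing it gently against the jar wall, and then lowering it to the floor.

**Last checks**
- **Turntable:** the knob measured about 0.01 rad from the pointer. The scene camera sees the side of the post, so expect a few hundredths of a radian of uncertainty; the limit is 0.17 rad.
- **Nozzles:** both brass tips measured 194 mm above the table, against 195 mm expected for a nozzle standing on the jar floor. They sit 5–8 mm from the jar centres, so both lean only slightly.
- **Drift and bystanders:** the drift and the other things looked unmoved in both pictures. I did not measure their positions. A rough before-and-after comparison showed 117 changed pixels around the drift. I put that down to the removed nozzle beside it and changed shadows, but did not check further.

**Slip and disagreement**
- With the first nozzle held up, I moved it the wrong way along y and passed it over the rest. The next picture showed the drift and the second nozzle still in place.
- The two cameras disagreed by about 6 mm on the nozzle tips in the rest. It did not affect the grasps.

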